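Put the press dies away in their nests

TASK

Put the four press dies, the steel ones with an upright grip bar, away in the grey nests on the left: each die upright in the nest whose recess has the shape and size of its foot, with the foot flat on the floor of the recess. Leave the two low stepped die inserts without a grip bar standing where they are.

Things in the scene. Friction and masses are not known exactly. Their poses are not given: they have to be found in the camera images.
- die_small_round_grip (a point): loose steel press die, 0.25 kg: flat round foot 36 mm across, 10 mm thick, standing on the bench, with an upright dark steel grip bar on its centre, 26 mm along x, 16 mm thick along y, from 10 to 54 mm above the underside of the foot (54 mm is the die's full height). This point lies inside the bar on the die's centre line, 36 mm above the underside; z up along the bar. Grip the bar across its 16 mm thickness.
- die_large_round_grip (a point): loose steel press die, 0.25 kg: flat round foot 62 mm across, 10 mm thick, standing on the bench, with an upright dark steel grip bar on its centre, 26 mm along x, 16 mm thick along y, from 10 to 54 mm above the underside of the foot (54 mm is the die's full height). This point lies inside the bar on the die's centre line, 36 mm above the underside; z up along the bar. Grip the bar across its 16 mm thickness.
- die_square_grip (a point): loose steel press die, 0.25 kg: flat square foot 46 x 46 mm, 10 mm thick, standing on the bench, with an upright dark steel grip bar on its centre, 26 mm along x, 16 mm thick along y, from 10 to 54 mm above the underside of the foot (54 mm is the die's full height). This point lies inside the bar on the die's centre line, 36 mm above the underside; z up along the bar. Grip the bar across its 16 mm thickness.
- die_oblong_grip (a point): loose steel press die, 0.25 kg: flat oblong foot 70 mm (along x) x 30 mm (along y), 10 mm thick, standing on the bench, with an upright dark steel grip bar on its centre, 26 mm along x, 16 mm thick along y, from 10 to 54 mm above the underside of the foot (54 mm is the die's full height). This point lies inside the bar on the die's centre line, 36 mm above the underside; z up along the bar. Grip the bar across its 16 mm thickness.
- nest_small_round_floor (a point): fixed grey plastic storage nest, a block 70 x 70 mm and 12 mm high, on the bench at the left, with one round recess 52 mm across, 6 mm deep and lined black, in the middle of its top. This point is the centre of the recess floor, 6 mm above the bench top; x and y along the block's sides, z up. The foot of the die of the same shape fits with 8 mm to spare on every side.
- nest_large_round_floor (a point): fixed grey plastic storage nest, a block 94 x 94 mm and 12 mm high, on the bench at the left, with one round recess 78 mm across, 6 mm deep and lined black, in the middle of its top. This point is the centre of the recess floor, 6 mm above the bench top; x and y along the block's sides, z up. The foot of the die of the same shape fits with 8 mm to spare on every side.
- nest_square_floor (a point): fixed grey plastic storage nest, a block 80 x 80 mm and 12 mm high, on the bench at the left, with one square recess 62 x 62 mm, 6 mm deep and lined black, in the middle of its top. This point is the centre of the recess floor, 6 mm above the bench top; x and y along the block's sides, z up. The foot of the die of the same shape fits with 8 mm to spare on every side.
- nest_oblong_floor (a point): fixed grey plastic storage nest, a block 104 (along x) x 64 (along y) mm and 12 mm high, on the bench at the left, with one oblong recess 86 mm (along x) x 46 mm (along y), 6 mm deep and lined black, in the middle of its top. This point is the centre of the recess floor, 6 mm above the bench top; x and y along the block's sides, z up. The foot of the die of the same shape fits with 8 mm to spare on every side.
- die_block_1_centre (a point): loose pale steel die insert that stays where it is: a low round stepped piece without grip bar, 40 mm across and 32 mm tall. This point is its centre, half-way up; z up.
- die_block_2_centre (a point): loose pale steel die insert that stays where it is: a low round stepped piece without grip bar, 40 mm across and 24 mm tall. This point is its centre, half-way up; z up.
There are look-alikes about, which are no part of the job. What is shaped like the part that bears die_block_1_centre but orange or turquoise is not meant.

How it is judged (in metres and radians):
At the end, for the whole second after the job is handed in: Each of the four dies stands at rest and upright (within 0.06 rad) in the nest of its own shape and size, its centre within 12.5 mm of the recess centre and its foot on the recess floor (within 3 mm); both die inserts still stand within 15 mm of where they were (horizontal distance between die_small_round_grip and nest_small_round_floor below 0.0125 m and z of die_small_round_grip in the frame of nest_small_round_floor below 0.039 m and angle between each of die_small_round_grip, die_large_round_grip, die_square_grip, die_oblong_grip's own z axis and vertical below 0.06 rad and linear speed of each of die_small_round, die_large_round, die_square, die_oblong below 0.02 m/s and horizontal distance between die_large_round_grip and nest_large_round_floor below 0.0125 m and z of die_large_round_grip in the frame of nest_large_round_floor below 0.039 m and horizontal distance between die_square_grip and nest_square_floor below 0.0125 m and z of die_square_grip in the frame of nest_square_floor below 0.039 m and horizontal distance between die_oblong_grip and nest_oblong_floor below 0.0125 m and z of die_oblong_grip in the frame of nest_oblong_floor below 0.039 m and distance of each of die_block_1_centre, die_block_2_centre from where it was at the start of the episode below 0.015 m and angle between each of die_block_1_centre, die_block_2_centre's own z axis and vertical below 0.1 rad); the robot touches nothing.
It also fails if it takes over 112 s, if anything falls off the work surface, if the arm or the gripper's body presses on something with over 40 N, if the wrist force passes 120 N, or if a joint passes its speed limit or range.

ROBOT

A 6-joint arm with a two-finger parallel gripper is mounted at the origin on a cart in front of the work surface, level with it; the furniture and walls round the work are solid. World frame = base frame: x ahead of the robot, y to its left, z up, the work surface at z = 0. Lengths are in m, angles in degrees, forces in N, time in s.
With the tool pointing down it reaches from about 0.3 to 0.775 m from the base axis. Payload 14.6 kg.
Tool frame: the origin (TCP) lies where the fingers leave the gripper's body, on its centre line; the fingertips stand 97 mm ahead of it and the grasp point (between the pads) lies 78 mm ahead of it; z points along the fingers, y is the line along which they close (so a half turn about z gives the same grasp; the last joint's range is limited). The gripper opens to 94 mm and grips with 3 to 60 N. Pads are 16 mm wide; open, the fingers measure 119 mm over their backs; the gripper's body (75 mm by 177 mm) begins 78 mm behind the grasp point.
Start: joints at [68.205, 17.183, 87.147, -0, 75.671, -3.816], TCP at [0.17, 0.523, 0.303] pointing down, gripper open.
Joint ranges: [-173.82, 173.82], [-45.26, 126.66], [13.44, 144.39], [-59.66, 239.66], [0, 175.72], [-146.38, 146.38]. Speed limits (degrees/s): [127.2, 127.2, 147.25, 180, 180, 180].

INTERFACE

Orientations are given as a 3x3 rotation matrix whose columns are the frame's x, y, z axes.
In Python, from station import read_state, snapshot, job gives the robot as it stands.
- The arm moves only by the tool drive_tool, never from a script. Its argument "deltas" is a list that holds one entry, the list of rows, each a list of 5 numbers: the shift along the tool's x, y, z in mm, then the turn about the tool's z in degrees, then the gripper's target within -1 to 1 (shut at 1, half-way at 0, fully open at -1). A call has 1 to 5 rows; each row shifts and turns the commanded pose from where the row before left it, along the tool's axes as they then stand; what a row does not reach is not made up. A row lasts 1/12 s, in which the tool goes at most 41.7 mm and 7.16 degrees, less where a joint would pass 70% of its speed; a pose out of reach is approached as far as the arm can. A call with a gripper value outside its range is refused whole. The fingers move at their own pace and stop on an object; "squeeze" is the grip in N (left out, the last holds). Time passes only in rows, so rows that do not move let the fingers close. It gives the time, the measured TCP pose, the force, the opening and the grip force at its end, in the units of the state.
- read_state(): the state, without advancing time (a new reading comes with each control period).
- snapshot(name): name is "side" or "top" or "wrist"; returns a dict with "pixels" (384x512x3 uint8, blue, green, red), "depth" (384x512 float32, m along the optical axis (not along the pixel's ray), 0 where there is no reading), "fov_y" (degrees; the focal length in pixels is half the picture's height over the tangent of half this angle, whatever the lens; pixels are square), "cx", "cy" (the principal point, pixels), "extrinsics" (4x4, takes a point from camera to world coordinates); the wrist camera has in their place "mount" (4x4, takes a point from camera to tool coordinates, whose origin is the TCP and whose axes are the flange's). Camera axes: x right, y down, z forward; pixel columns grow to the right and rows downward; lengths in m; the calibration is good to about 2 mm. A picture is of the moment at which its call begins: read the wrist's pose just before it.
- job.job_done(): hands the job in; it is judged then, once.
The state is a dict: "time": time; "joints": joint angles; "joint_vel": joint speeds; "tau": joint torques, N m; "position": TCP position; "tcp_rot": TCP orientation; "ft_force": force on the tool from outside, world axes, zero at the start; "ft_torque": the same for the moment, N m; "gripper_width": finger opening in m; "grasp_force": force on a finger pad.
Only numpy, scipy, OpenCV 4.12 (cv2) and the standard library are available. Lean on these libraries where they do the work, as an engineer would, in place of code of your own. Each camera call takes 0.05 s, during which the arm holds its last target. There are 200 camera calls.

## Working session

There is one attempt and no reset: what is moved stays moved. The work goes in short steps, Python scripts to look and compute and a tool call to move; the robot and the scene stay as the last step left them, time stands still between calls to the robot, and variables do not carry over. Pictures are saved under pics/ and viewed, at most 14 in all, crops included, and the job is handed in when it is done.

Besides the shell and the picture viewer there is one more tool, called after "Call:" by a JSON object that holds its "fn" and its "kwargs". drive_tool: Moves the arm, as the interface text tells. Its arguments: {"type":"object","properties":{"deltas":{"type":"array","items":{"type":"array","items":{"type":"array","items":{"type":"number"}}}},"squeeze":{"type":"number"}},"required":["deltas"]}

```bash
mkdir -p pics; cat > h.py <<'E'
import numpy as np,cv2
from station import read_state,snapshot,job
def snap(n):
    s=read_state(); d=snapshot(n)
    if 'mount' in d:
        T=np.eye(4);T[:3,:3]=np.array(s['tcp_rot']);T[:3,3]=s['position'];d['E']=T@np.array(d['mount'])
    else: d['E']=np.array(d['extrinsics'])
    return d
def cloud(d):
    z=d['depth'];h,w=z.shape;f=h/2/np.tan(np.radians(d['fov_y'])/2)
    v,u=np.mgrid[:h,:w]
    P=np.stack([(u-d['cx'])/f*z,(v-d['cy'])/f*z,z],-1)
    return P@d['E'][:3,:3].T+d['E'][:3,3]
E
python3 - <<'E'
from h import *
import pickle
for n in('top','side'):
    d=snap(n);pickle.dump(d,open(n+'.pkl','wb'));cv2.imwrite(f'pics/{n}0.png',cv2.resize(d['pixels'],(768,576)))
    print(n,d['fov_y'],d['E'].round(3).tolist())
s=read_state();print(s['time'],np.round(s['tcp_rot'],3).tolist(),s['gripper_width'])
E
```

```text
top 42.67989304500815 [[-0.024, -0.961, 0.276, 0.06], [-1.0, 0.023, -0.006, -0.113], [-0.001, -0.276, -0.961, 1.547], [0.0, 0.0, 0.0, 1.0]]
side 47.28339353073817 [[0.876, -0.311, 0.37, 0.039], [-0.483, -0.564, 0.67, -0.881], [0.0, -0.765, -0.644, 0.831], [0.0, 0.0, 0.0, 1.0]]
0.1 [[-0.951, 0.309, -0.0], [0.309, 0.951, -0.001], [0.0, -0.001, -1.0]] 0.09379067256845462
```

View pics/top0.png

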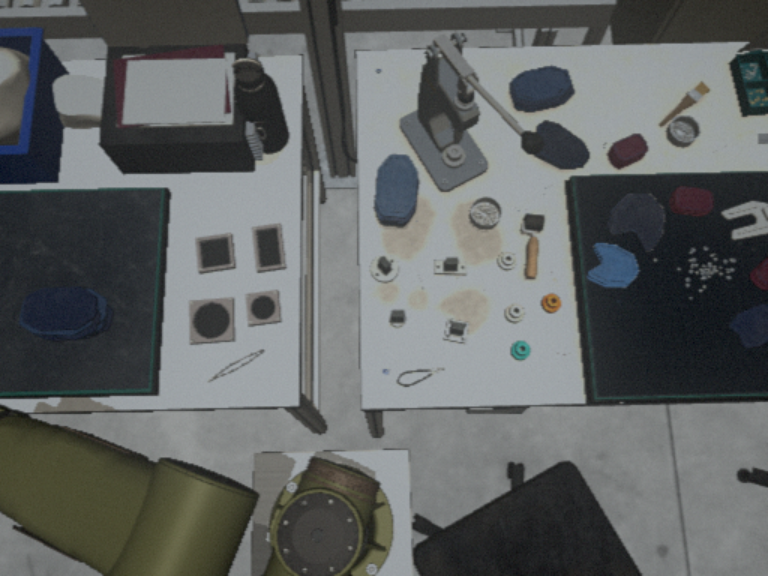

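View pics/side0.png

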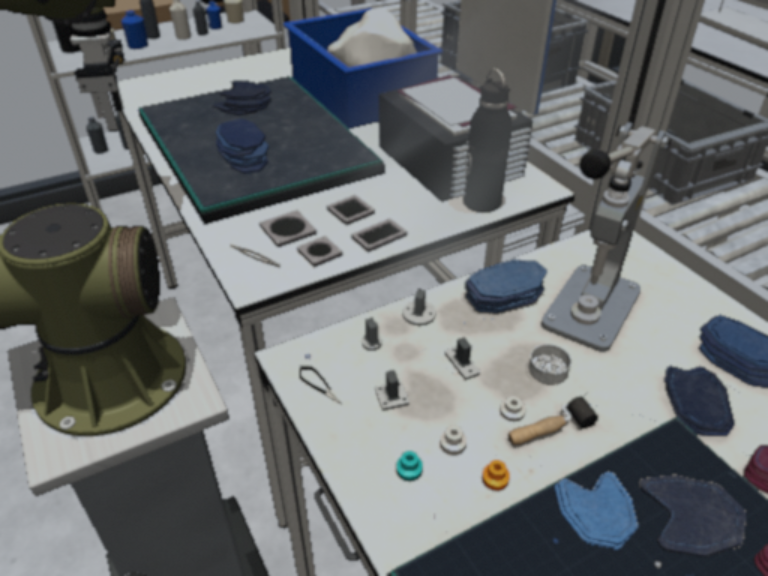

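The top view shows these parts, with pixels in the 768-wide picture:
- **Dies:** large round (384,265), oblong (450,266), small round (397,317), square (456,330).
- **Nests:** square (215,253), oblong (269,248), large round (212,320), small round (263,307).
- **Pale inserts that stay:** (507,261) and (514,312). The turquoise (520,350) and orange (551,302) ones are the look-alikes.

Next I measure positions and make one enlarged crop.

```bash
python3 - <<'E'
from h import *
import pickle
d=pickle.load(open('top.pkl','rb'));P=cloud(d);g=cv2.cvtColor(d['pixels'],cv2.COLOR_BGR2GRAY)
k=2/3
def win(c,r=14):
    u,v=int(c[0]*k),int(c[1]*k);return slice(v-r,v+r+1),slice(u-r,u+r+1)
for n,c in dict(Lr=(384,265),ob=(450,266),sr=(397,317),sq=(456,330)).items():
    Q=P[win(c)].reshape(-1,3);hi=Q[(Q[:,2]>.035)&(Q[:,2]<.065)];ft=Q[(Q[:,2]>.006)&(Q[:,2]<.03)]
    for m,A in(('bar',hi),('all',np.r_[hi,ft])):
        r=cv2.minAreaRect((A[:,:2]*1000).astype(np.float32));print(n,m,len(A),A.mean(0).round(4),np.round(r[0],1),np.round(r[1],1),round(r[2],1))
for n,c in dict(sq=(215,253),ob=(269,248),Lr=(212,320),sr=(263,307)).items():
    s=win(c,20);m=((g[s]<150)).astype(np.uint8)
    _,L=cv2.connectedComponents(m);l=L[20,20];A=P[s][L==l]
    r=cv2.minAreaRect((A[:,:2]*1000).astype(np.float32));print(n,'nest',len(A),A[:,2].min().round(4),A[:,2].max().round(4),np.round(r[0],1),np.round(r[1],1),round(r[2],1))
for n,c in dict(b1=(507,261),b2=(514,312),turq=(520,350),org=(551,302)).items():
    Q=P[win(c,9)].reshape(-1,3);A=Q[Q[:,2]>.01];print(n,A.mean(0).round(3),A[:,2].max().round(3))
a=cv2.resize(d['pixels'][155:245,235:385],None,fx=5,fy=5,interpolation=2);b=cv2.resize(d['pixels'][140:240,115:205],None,fx=5,fy=5,interpolation=2)
cv2.imwrite('pics/c1.png',a)
E
```

```text
Lr bar 48 [ 0.5348 -0.1189  0.05  ] [ 535.9 -119.1] [25.4 15.6] 37.3
Lr all 243 [ 0.5343 -0.1188  0.0189] [ 540.8 -122. ] [62.9 91.5] 37.0
ob bar 48 [ 0.533  -0.2619  0.0514] [ 534.3 -262.2] [23.2 17.4] 89.3
ob all 197 [ 0.5317 -0.2628  0.0213] [ 538.1 -263.4] [94.  87.9] 1.0
sr bar 47 [ 0.4211 -0.1442  0.0521] [ 421.9 -144.1] [22.4 16. ] 86.8
sr all 114 [ 0.4189 -0.144   0.0285] [ 429.5 -147.3] [94.4 72.9] 55.3
sq bar 53 [ 0.3919 -0.2682  0.0517] [ 393.4 -268.7] [25.1 18.3] 78.1
sq all 197 [ 0.3912 -0.2671  0.0219] [ 393.8 -269.7] [85.7 83. ] 2.2
sq nest 653 -0.0103 1.5466 [332.7 107.1] [692.5 107.4] 30.1
ob nest 653 -0.0095 1.5466 [346.5  41.2] [644.8  86.6] 20.7
Lr nest 927 -0.0092 1.5466 [249.7 115.8] [579.4 132.4] 37.5
sr nest 524 -0.0106 1.5466 [268.   46.8] [516.   93.6] 27.3
b1 [ 0.529 -0.378  0.07 ] 1.547
b2 [ 0.423 -0.391  0.035] 1.547
turq [ 0.341 -0.395  0.048] 1.547
org [ 0.443 -0.47   0.036] 1.547
```

View pics/c1.png

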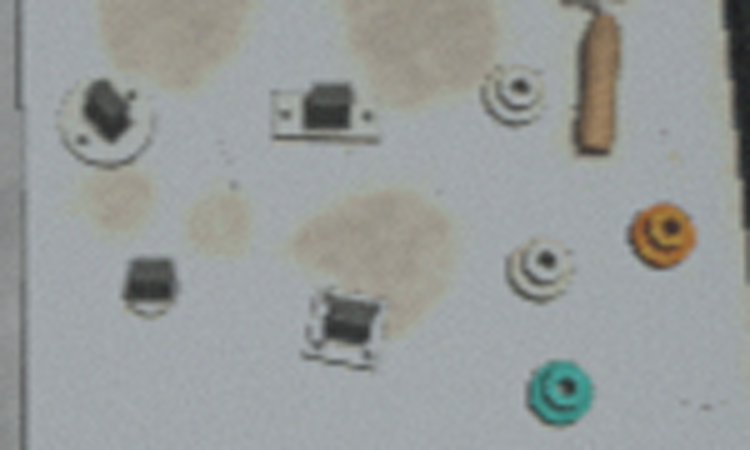

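The crop confirms the four dies with dark grip bars, and the two pale stepped inserts at crop (513,93) and (540,266). My depth filter let invalid readings through, so I'll redo the nests, feet and clearances.

```bash
python3 - <<'E'
from h import *
import pickle
d=pickle.load(open('top.pkl','rb'));P=cloud(d);g=cv2.cvtColor(d['pixels'],cv2.COLOR_BGR2GRAY)
ok=d['depth']>.5;k=2/3;f=192/np.tan(np.radians(d['fov_y'])/2)
def plane(u,v,z):
    r=d['E'][:3,:3]@np.array([(u-d['cx'])/f,(v-d['cy'])/f,1]);c=d['E'][:3,3];return (c+r*(z-c[2])/r[2])[:2]*1000
print('table',P[225:235,250:270][ok[225:235,250:270]].mean(0), P[160:240,185:190][ok[160:240,185:190]].mean(0))
for n,c in dict(sq=(215,253),ob=(269,248),Lr=(212,320),sr=(263,307)).items():
  u0,v0=int(c[0]*k),int(c[1]*k);R=20;s=g[v0-R:v0+R+1,u0-R:u0+R+1]
  for nm,th,z in(('block',165,.012),('recess',80,.012)):
    L=cv2.connectedComponents((s<th).astype(np.uint8))[1];v,u=np.nonzero(L==L[R,R])
    A=np.array([plane(a+u0-R,b+v0-R,z) for a,b in zip(u,v)],np.float32)
    r=cv2.minAreaRect(A);print(n,nm,len(A),A.mean(0).round(1),np.round(r[0],1),np.round(r[1],1),round(r[2],1))
# obstacles higher than .1
m=ok&(P[...,2]>.09)&(P[...,0]>.1)&(P[...,0]<.75)&(abs(P[...,1])<.5)
Q=P[m]; b=np.unique(np.round(Q[:,:2]/.05).astype(int),axis=0);
for x in np.unique(b[:,0]): print(x*5,'y:',(b[b[:,0]==x,1]*5).tolist())
E
```

```text
table [ 0.3683957  -0.12742519 -0.00095502] [0.47341474 0.10574696 0.00218416]
sq block 1551 [581.3 252.9] [581.4 251.5] [145.8 133. ] 1.6
sq recess 331 [580.8 251.3] [580.9 251.2] [62.2 60.8] 8.0
ob block 1449 [588.8 132.8] [588.9 133.3] [143.5 133.3] 0.5
ob recess 331 [590.  133.7] [590.2 133.6] [85.1 44.3] 7.0
Lr block 1574 [429.3 252.8] [429.5 251.8] [138.5 129.5] 1.7
Lr recess 442 [428.1 252.2] [428.2 251.9] [76.1 73.3] 44.5
sr block 1427 [456.6 143.5] [456.6 143.5] [137.5 130.3] 0.6
sr recess 190 [453.9 142.7] [454.1 142.8] [50.2 45.1] 1.0
10 y: [-5, 0, 5, 10, 15, 20, 25, 30, 35, 40]
15 y: [0, 20, 25, 30, 35, 40]
20 y: [40, 45]
40 y: [45, 50]
45 y: [45, 50]
50 y: [50]
60 y: [-40, -35]
65 y: [-40, -35]
70 y: [-35, -30]
75 y: [-30]
```

```bash
cat >> h.py <<'E'
def plan(legs,g,step=30):
    """legs: (x,y,z of grasp point in mm, tool-y angle deg); prints rounded rows in calls of 5"""
    s=read_state();p=np.array(s['position'])*1000;R=np.array(s['tcp_rot']);a=np.degrees(np.arctan2(R[1,1],R[0,1]))
    print('now',(p-[0,0,78]).round(1),round(a,1),'w',s['gripper_width'],'t',round(s['time'],2))
    for x,y,z,b in legs:
        t=np.array([x,y,z+78.]);da=b-a;n=int(np.ceil(max(np.linalg.norm(t-p)/step,abs(da)/6.5,1)));rows=[]
        for i in range(n):
            d=(t-p)/(n-i);w=int(round(-(b-a)/(n-i)));c,q=np.cos(np.radians(a)),np.sin(np.radians(a))
            Rt=np.array([[-q,c,0],[c,q,0],[0,0,-1]]);e=np.round(Rt.T@d).astype(int)
            p=p+Rt@e;a-=w;rows.append(e.tolist()+[w,g])
        print('leg',(x,y,z,b))
        for i in range(0,n,5):print([rows[i:i+5]])
E
python3 -c "
from h import *
plan([(536,-119,150,-53)],-0.4)"
```

```text
now [169.7 523.  224.1] 72.0 w 0.09379067256845462 t 0.1
leg (536, -119, 150, -53)
[[[-22, -20, 3, 5, -0.4], [-24, -18, 3, 5, -0.4], [-25, -16, 3, 5, -0.4], [-26, -14, 3, 5, -0.4], [-27, -11, 3, 5, -0.4]]]
[[[-28, -9, 3, 5, -0.4], [-29, -6, 3, 5, -0.4], [-29, -4, 3, 5, -0.4], [-30, -1, 3, 5, -0.4], [-30, 1, 3, 5, -0.4]]]
[[[-29, 4, 3, 5, -0.4], [-29, 7, 3, 5, -0.4], [-28, 9, 3, 5, -0.4], [-27, 11, 3, 5, -0.4], [-26, 14, 3, 5, -0.4]]]
[[[-25, 16, 3, 5, -0.4], [-23, 18, 3, 5, -0.4], [-22, 20, 3, 5, -0.4], [-20, 22, 3, 5, -0.4], [-18, 23, 3, 5, -0.4]]]
[[[-16, 25, 3, 5, -0.4], [-13, 26, 3, 5, -0.4], [-11, 28, 3, 5, -0.4], [-9, 28, 3, 5, -0.4], [-6, 29, 2, 5, -0.4]]]
```

Call:
{"fn": "drive_tool", "kwargs": {"deltas": [[[-22, -20, 3, 5, -0.4], [-24, -18, 3, 5, -0.4], [-25, -16, 3, 5, -0.4], [-26, -14, 3, 5, -0.4], [-27, -11, 3, 5, -0.4]]], "squeeze": 30}}

```text
time: 0.52
position: [0.2431, 0.3929, 0.2872]
tcp_rot: [[-0.729, 0.685, -0.0], [0.685, 0.729, -0.0], [-0.0, -0.001, -1.0]]
ft_force: [0.1, 1.3, 0.2]
gripper_width: 0.0668
grasp_force: 0.0
```

Call:
{"fn": "drive_tool", "kwargs": {"deltas": [[[-28, -9, 3, 5, -0.4], [-29, -6, 3, 5, -0.4], [-29, -4, 3, 5, -0.4], [-30, -1, 3, 5, -0.4], [-30, 1, 3, 5, -0.4]]]}}

```text
time: 0.93
position: [0.3164, 0.264, 0.2724]
tcp_rot: [[-0.371, 0.929, -0.0], [0.929, 0.371, -0.0], [-0.0, -0.0, -1.0]]
ft_force: [0.8, 0.2, 1.0]
gripper_width: 0.0657
grasp_force: 0.0
```

Call:
{"fn": "drive_tool", "kwargs": {"deltas": [[[-29, 4, 3, 5, -0.4], [-29, 7, 3, 5, -0.4], [-28, 9, 3, 5, -0.4], [-27, 11, 3, 5, -0.4], [-26, 14, 3, 5, -0.4]]]}}

```text
time: 1.35
position: [0.3899, 0.1364, 0.2574]
tcp_rot: [[0.056, 0.998, -0.0], [0.998, -0.056, -0.0], [-0.0, -0.0, -1.0]]
ft_force: [-0.5, 0.1, -0.1]
gripper_width: 0.0658
grasp_force: 0.0
```

Call:
{"fn": "drive_tool", "kwargs": {"deltas": [[[-25, 16, 3, 5, -0.4], [-23, 18, 3, 5, -0.4], [-22, 20, 3, 5, -0.4], [-20, 22, 3, 5, -0.4], [-18, 23, 3, 5, -0.4]]]}}

```text
time: 1.77
position: [0.4627, 0.0079, 0.2423]
tcp_rot: [[0.473, 0.881, -0.0], [0.881, -0.473, 0.0], [-0.0, -0.0, -1.0]]
ft_force: [0.6, 0.9, -1.0]
gripper_width: 0.0659
grasp_force: 0.0
```

Call:
{"fn": "drive_tool", "kwargs": {"deltas": [[[-16, 25, 3, 5, -0.4], [-13, 26, 3, 5, -0.4], [-11, 28, 3, 5, -0.4], [-9, 28, 3, 5, -0.4], [-6, 29, 2, 5, -0.4]]]}}

```text
time: 2.18
position: [0.5365, -0.1201, 0.228]
tcp_rot: [[0.801, 0.599, -0.001], [0.599, -0.801, 0.0], [-0.001, -0.001, -1.0]]
ft_force: [-0.6, 0.7, -0.1]
gripper_width: 0.0655
grasp_force: 0.0
```

```bash
python3 -c "
from h import *
import pickle
d=snap('wrist');pickle.dump(d,open('w1.pkl','wb'));cv2.imwrite('pics/w1.png',d['pixels'])
plan([(536,-119,150,-53),(536,-119,37,-53)],-0.4)"
```

```text
now [ 538.1 -123.6  149.7] -53.7 w 0.06624470948165187 t 2.23
leg (536, -119, 150, -53)
[[[1, -5, 0, -1, -0.4]]]
leg (536, -119, 37, -53)
[[[0, 0, 28, 0, -0.4], [0, 0, 28, 0, -0.4], [0, 0, 28, 0, -0.4], [0, 0, 29, 0, -0.4]]]
```

View pics/w1.png

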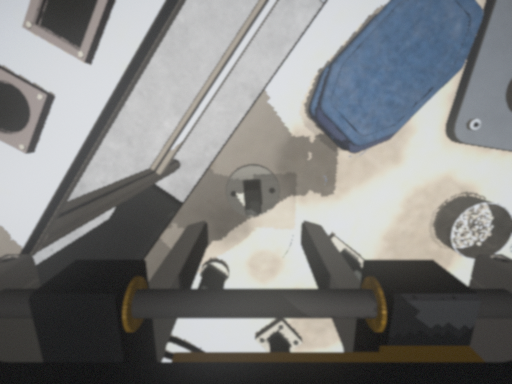

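The wrist view shows the large round die's foot at about (254,190) and its bar at (252,197). I'll locate the bar and foot from the wrist depth.

```bash
cat >> h.py <<'E'
def bars(d,xy,r=.04):
    P=cloud(d).reshape(-1,3);P=P[(d['depth'].ravel()>.03)&(np.hypot(P[:,0]-xy[0],P[:,1]-xy[1])<r)]
    for nm,A in(('bar',P[(P[:,2]>.047)&(P[:,2]<.065)]),('foot+',P[(P[:,2]>.0065)&(P[:,2]<.065)])):
        if len(A)<5: print(nm,len(A));continue
        q=cv2.minAreaRect((A[:,:2]*1000).astype(np.float32));print(nm,len(A),(A.mean(0)*1000).round(1),np.round(q[0],1),np.round(q[1],1),round(q[2],1))
E
python3 -c "
from h import *
d=snap('wrist');cv2.imwrite('pics/w2.png',d['pixels']);bars(d,(.536,-.119))
plan([(536,-119,150,-53)],-.4)"
```

```text
bar 428 [ 537.8 -117.2   53.7] [ 536.9 -117.8] [26. 16.] 41.8
foot+ 2223 [ 540.  -116.    19.6] [ 537.2 -118. ] [61.3 60.3] 34.8
now [ 537.1 -121.5  149.6] -53.3 w 0.06561451149954699 t 2.28
leg (536, -119, 150, -53)
[[[1, -3, 0, 0, -0.4]]]
```

Call:
{"fn": "drive_tool", "kwargs": {"deltas": [[[1, -1, 30, -5, -0.4], [0, 0, 30, 0, -0.4], [0, 0, 0, 0, -0.4], [0, 0, 0, 0, -0.4]]]}}

```text
time: 2.62
position: [0.5359, -0.1167, 0.1682]
tcp_rot: [[0.743, 0.67, -0.003], [0.67, -0.743, 0.001], [-0.001, -0.002, -1.0]]
ft_force: [0.5, -0.4, 0.2]
gripper_width: 0.0659
grasp_force: 0.0
```

```bash
python3 -c "
from h import *
plan([(537,-118,37,-48)],-.4)"
```

```text
now [ 535.9 -116.7   90.2] -48.0 w 0.06594448731350543 t 2.62
leg (537, -118, 37, -48)
[[[0, 1, 27, 0, -0.4], [0, 1, 26, 0, -0.4]]]
```

Good. I'll descend, grip and lift.

Call:
{"fn": "drive_tool", "kwargs": {"deltas": [[[0, 1, 27, 0, -0.4], [0, 1, 26, 0, -0.4], [0, 0, 0, 0, -0.4], [0, 0, 0, 0, 1], [0, 0, 0, 0, 1]]]}}

```text
time: 3.03
position: [0.5386, -0.1188, 0.1181]
tcp_rot: [[0.743, 0.669, 0.003], [0.669, -0.743, -0.001], [0.001, 0.002, -1.0]]
ft_force: [0.0, -0.4, 0.2]
gripper_width: 0.0555
grasp_force: 0.0
```

Call:
{"fn": "drive_tool", "kwargs": {"deltas": [[[0, 0, 0, 0, 1], [0, 0, 0, 0, 1], [0, 0, 0, 0, 1], [0, 0, 0, 0, 1], [0, 0, 0, 0, 1]]]}}

```text
time: 3.45
position: [0.5378, -0.1187, 0.116]
tcp_rot: [[0.743, 0.669, 0.0], [0.669, -0.743, -0.0], [0.0, 0.0, -1.0]]
ft_force: [0.1, 0.3, -0.2]
gripper_width: 0.0226
grasp_force: 0.0
```

Call:
{"fn": "drive_tool", "kwargs": {"deltas": [[[0, 0, -10, 0, 1], [0, 0, -25, 0, 1], [0, 0, -25, 0, 1], [0, 0, 0, 0, 1]]]}}

```text
time: 3.78
position: [0.5391, -0.1191, 0.1805]
tcp_rot: [[0.743, 0.669, 0.006], [0.669, -0.743, -0.002], [0.003, 0.005, -1.0]]
ft_force: [1.4, -1.0, -1.3]
gripper_width: 0.0157
grasp_force: 30.0
```

```bash
python3 -c "
from h import *
plan([(428,252,97,18),(428,252,47,18)],1,25)"
```

```text
now [ 539.1 -119.1  102.5] -48.0 w 0.01573121876769087 t 3.78
leg (428, 252, 97, 18)
[[[10, -22, 0, -4, 1], [12, -21, 0, -4, 1], [13, -20, 0, -4, 1], [15, -19, 0, -4, 1], [16, -18, 0, -4, 1]]]
[[[17, -17, 0, -4, 1], [18, -16, 1, -4, 1], [20, -14, 0, -4, 1], [20, -13, 1, -4, 1], [21, -12, 0, -4, 1]]]
[[[22, -10, 1, -4, 1], [23, -9, 0, -4, 1], [23, -7, 1, -4, 1], [24, -5, 0, -5, 1], [24, -3, 1, -4, 1]]]
[[[25, -1, 0, -5, 1]]]
leg (428, 252, 47, 18)
[[[0, 0, 17, 0, 1], [0, 0, 17, 0, 1], [0, 0, 16, 0, 1]]]
```

Gripped at 15.7 mm and 30 N. Carrying it to the large round nest.

Call:
{"fn": "drive_tool", "kwargs": {"deltas": [[[10, -22, 0, -4, 1], [12, -21, 0, -4, 1], [13, -20, 0, -4, 1], [15, -19, 0, -4, 1], [16, -18, 0, -4, 1]]]}}

```text
time: 4.2
position: [0.5026, -0.0022, 0.1751]
tcp_rot: [[0.466, 0.885, -0.001], [0.885, -0.466, 0.0], [-0.0, -0.001, -1.0]]
ft_force: [0.1, -0.1, -3.2]
gripper_width: 0.0159
grasp_force: 30.0
```

Call:
{"fn": "drive_tool", "kwargs": {"deltas": [[[17, -17, 0, -4, 1], [18, -16, 1, -4, 1], [20, -14, 0, -4, 1], [20, -13, 1, -4, 1], [21, -12, 0, -4, 1]]]}}

```text
time: 4.62
position: [0.4675, 0.1131, 0.1731]
tcp_rot: [[0.135, 0.991, -0.001], [0.991, -0.135, -0.0], [-0.0, -0.001, -1.0]]
ft_force: [0.2, -0.5, -2.2]
gripper_width: 0.0157
grasp_force: 30.0
```

Call:
{"fn": "drive_tool", "kwargs": {"deltas": [[[22, -10, 1, -4, 1], [23, -9, 0, -4, 1], [23, -7, 1, -4, 1], [24, -5, 0, -5, 1], [24, -3, 1, -4, 1]]]}}

```text
time: 5.03
position: [0.4329, 0.2297, 0.1703]
tcp_rot: [[-0.23, 0.973, -0.001], [0.973, 0.23, -0.0], [-0.0, -0.001, -1.0]]
ft_force: [0.5, -0.3, -2.4]
gripper_width: 0.0161
grasp_force: 30.0
```

Call:
{"fn": "drive_tool", "kwargs": {"deltas": [[[25, -1, 0, -5, 1], [0, 0, 0, 0, 1], [0, 0, 0, 0, 1], [0, 0, 0, 0, 1]]]}}

```text
time: 5.37
position: [0.4269, 0.2524, 0.1703]
tcp_rot: [[-0.309, 0.951, -0.001], [0.951, 0.309, -0.0], [-0.0, -0.001, -1.0]]
ft_force: [-0.0, -0.9, -2.3]
gripper_width: 0.0159
grasp_force: 30.0
```

```bash
python3 -c "
from h import *
plan([(428,252,47,18)],1,25)
d=snap('wrist');import pickle;pickle.dump(d,open('w3.pkl','wb'));cv2.imwrite('pics/w3.png',d['pixels'])"
```

```text
now [426.9 252.4  92.3] 18.0 w 0.015913392774413074 t 5.37
leg (428, 252, 47, 18)
[[[0, 0, 23, 0, 1], [-1, 1, 22, 0, 1]]]
```

View pics/w3.png

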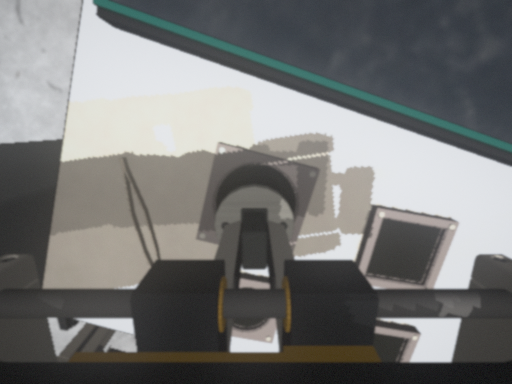

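The die hangs level over the large round nest. The block's corners show at (220,143), (318,170) and (199,238), so I check the nest centre and foot height from them.

```bash
cat >> h.py <<'E'
def ray(d,u,v,z):
    f=d['depth'].shape[0]/2/np.tan(np.radians(d['fov_y'])/2);r=d['E'][:3,:3]@np.array([(u-d['cx'])/f,(v-d['cy'])/f,1]);c=d['E'][:3,3];return ((c+r*(z-c[2])/r[2])*1000).round(1)
E
python3 -c "
from h import *
import pickle
d=pickle.load(open('w3.pkl','rb'))
a=[ray(d,*p,.012) for p in((220,143),(318,170),(199,238))];print(a,(a[1]+a[2])/2)
P=cloud(d);print(P[205:225:5,222:290:11].round(4)[...,2]); print(P[205:225:5,222:290:11].round(3)[...,:2].tolist())
print([ray(d,*p,.012) for p in ((458,221),(376,206),(432,284))])
"
```

```text
[array([381.5, 299.8,  12. ]), array([471.4, 304.1,  12. ]), array([387.3, 207.9,  12. ])] [429.35 256.    12.  ]
[[0.0563 0.0567 0.057  0.0567 0.0562 0.0567 0.0568]
 [0.0565 0.056  0.0604 0.0604 0.06   0.0563 0.0562]
 [0.0562 0.0563 0.0669 0.0695 0.0612 0.0574 0.0564]
 [0.0569 0.0564 0.0779 0.0806 0.0602 0.0557 0.0563]]
[[[0.4, 0.261], [0.408, 0.263], [0.416, 0.266], [0.424, 0.268], [0.432, 0.271], [0.439, 0.273], [0.447, 0.276]], [[0.401, 0.257], [0.409, 0.259], [0.417, 0.263], [0.425, 0.266], [0.432, 0.268], [0.441, 0.27], [0.449, 0.272]], [[0.402, 0.253], [0.41, 0.256], [0.417, 0.262], [0.425, 0.265], [0.433, 0.265], [0.442, 0.266], [0.45, 0.268]], [[0.403, 0.249], [0.411, 0.252], [0.418, 0.262], [0.425, 0.265], [0.435, 0.261], [0.444, 0.262], [0.451, 0.265]]]
[array([614.1, 299.8,  12. ]), array([534.7, 289.4,  12. ]), array([622.3, 232.1,  12. ])]
```

The die is gripped 46 mm above its underside, so the floor is reached at a grasp height of 52 mm. I need to descend 40 mm, with a small shift in x and y.

Call:
{"fn": "drive_tool", "kwargs": {"deltas": [[[1, 2, 15, 0, 1], [0, 0, 15, 0, 1], [0, 0, 6, 0, 1], [0, 0, 3, 0, 1], [0, 0, 0, 0, 1]]]}}

```text
time: 5.83
position: [0.4287, 0.2539, 0.1314]
tcp_rot: [[-0.308, 0.951, -0.001], [0.951, 0.308, -0.0], [-0.0, -0.001, -1.0]]
ft_force: [-0.1, -0.5, -3.2]
gripper_width: 0.0158
grasp_force: 30.0
```

Call:
{"fn": "drive_tool", "kwargs": {"deltas": [[[0, 0, 1, 0, 1], [0, 0, 0, 0, 0.3], [0, 0, 0, 0, 0.3], [0, 0, 0, 0, 0.3], [0, 0, 0, 0, 0.3]]]}}

```text
time: 6.25
position: [0.4288, 0.2545, 0.1311]
tcp_rot: [[-0.309, 0.951, 0.001], [0.951, 0.309, 0.0], [0.0, 0.001, -1.0]]
ft_force: [0.1, 0.7, -0.1]
gripper_width: 0.0327
grasp_force: 0.0
```

Call:
{"fn": "drive_tool", "kwargs": {"deltas": [[[0, 0, -20, 0, 0.3], [0, 0, -30, 0, 0.3], [0, 0, -30, 0, 0.3], [0, 0, 0, 0, 0.3], [0, 0, 0, 0, 0.3]]]}}

```text
time: 6.67
position: [0.429, 0.2546, 0.2121]
tcp_rot: [[-0.309, 0.951, 0.003], [0.951, 0.309, 0.001], [0.0, 0.003, -1.0]]
ft_force: [-0.7, -0.2, -0.3]
gripper_width: 0.0329
grasp_force: 0.0
```

```bash
python3 -c "
from h import *
d=snap('wrist');import pickle;pickle.dump(d,open('w4.pkl','wb'));cv2.imwrite('pics/w4.png',d['pixels'])
bars(d,(.429,.254))
plan([(422,-144,125,-3)],.3)"
```

```text
bar 506 [430.3 256.3  59.4] [430.8 255. ] [14.8 25.9] 18.1
foot+ 3569 [429.  256.2  20.7] [429.1 253.8] [79.7 78.6] 19.4
now [428.6 254.4 132.7] 18.0 w 0.0331867078250004 t 6.72
leg (422, -144, 125, -3)
[[[-27, -9, 1, 2, 0.3], [-27, -8, 1, 1, 0.3], [-27, -8, 0, 2, 0.3], [-28, -7, 1, 1, 0.3], [-28, -6, 0, 2, 0.3]]]
[[[-28, -5, 1, 1, 0.3], [-28, -5, 0, 2, 0.3], [-28, -4, 1, 1, 0.3], [-28, -4, 0, 2, 0.3], [-28, -3, 1, 1, 0.3]]]
[[[-29, -2, 0, 2, 0.3], [-28, -1, 1, 1, 0.3], [-29, 0, 0, 2, 0.3], [-28, 0, 1, 1, 0.3]]]
```

View pics/w4.png

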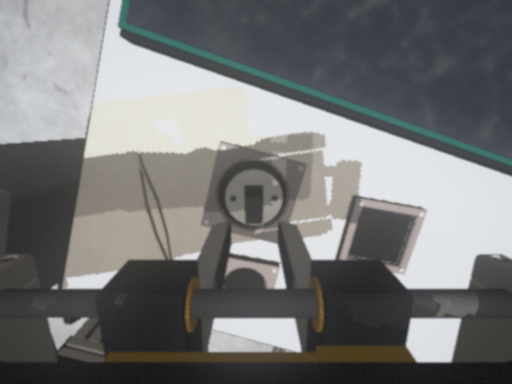

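The large round die is seated: it is concentric in the recess at (254,193) and its bar top is at 59.4 mm (60 expected). Next is the small round die.

Call:
{"fn": "drive_tool", "kwargs": {"deltas": [[[-27, -9, 1, 2, 0.3], [-27, -8, 1, 1, 0.3], [-27, -8, 0, 2, 0.3], [-28, -7, 1, 1, 0.3], [-28, -6, 0, 2, 0.3]]]}}

```text
time: 7.13
position: [0.4261, 0.1108, 0.2063]
tcp_rot: [[-0.174, 0.985, -0.002], [0.985, 0.174, -0.0], [-0.0, -0.002, -1.0]]
ft_force: [0.7, -0.1, -0.1]
gripper_width: 0.0328
grasp_force: 0.0
```

Call:
{"fn": "drive_tool", "kwargs": {"deltas": [[[-28, -5, 1, 1, 0.3], [-28, -5, 0, 2, 0.3], [-28, -4, 1, 1, 0.3], [-28, -4, 0, 2, 0.3], [-28, -3, 1, 1, 0.3]]]}}

```text
time: 7.55
position: [0.423, -0.0307, 0.2036]
tcp_rot: [[-0.051, 0.999, -0.002], [0.999, 0.051, 0.0], [0.0, -0.002, -1.0]]
ft_force: [-0.4, 0.8, 0.1]
gripper_width: 0.0326
grasp_force: 0.0
```

Call:
{"fn": "drive_tool", "kwargs": {"deltas": [[[-29, -2, 0, 2, 0.3], [-28, -1, 1, 1, 0.3], [-29, 0, 0, 2, 0.3], [-28, 0, 1, 1, 0.3], [0, 0, 0, 0, 0.3]]]}}

```text
time: 7.97
position: [0.4212, -0.1467, 0.2014]
tcp_rot: [[0.056, 0.998, -0.002], [0.998, -0.056, 0.0], [0.0, -0.002, -1.0]]
ft_force: [0.3, 0.1, -0.5]
gripper_width: 0.0327
grasp_force: 0.0
```

Call:
{"fn": "drive_tool", "kwargs": {"deltas": [[[0, 0, 0, 0, 0.3], [0, 0, 0, 0, 0.3], [0, 0, 0, 0, 0.3], [0, 0, 0, 0, 0.3]]]}}

```text
time: 8.3
position: [0.4218, -0.1426, 0.2024]
tcp_rot: [[0.051, 0.999, -0.0], [0.999, -0.051, 0.0], [0.0, -0.0, -1.0]]
ft_force: [0.1, -0.5, 0.3]
gripper_width: 0.033
grasp_force: 0.0
```

```bash
python3 -c "
from h import *
d=snap('wrist');bars(d,(.422,-.144))
plan([],.3)"
```

```text
bar 515 [ 423.2 -141.3   53.7] [ 423.1 -142.3] [25.6 15.4] 87.6
foot+ 1066 [ 423.5 -138.8   34. ] [ 423.3 -140.6] [30.9 34.8] 88.7
now [ 421.9 -142.7  124.6] -2.9 w 0.032861387209691915 t 8.35
```

Call:
{"fn": "drive_tool", "kwargs": {"deltas": [[[0, 1, 25, 0, 0.3], [0, 0, 25, 0, 0.3], [0, 0, 25, 0, 0.3], [0, 0, 12, 0, 0.3], [0, 0, 0, 0, 0.3]]]}}

```text
time: 8.77
position: [0.4219, -0.1427, 0.1134]
tcp_rot: [[0.051, 0.999, -0.004], [0.999, -0.051, 0.002], [0.001, -0.004, -1.0]]
ft_force: [0.5, -0.1, 0.2]
gripper_width: 0.0328
grasp_force: 0.0
```

Call:
{"fn": "drive_tool", "kwargs": {"deltas": [[[0, 0, 0, 0, 0.3], [0, 0, 0, 0, 1], [0, 0, 0, 0, 1], [0, 0, 0, 0, 1], [0, 0, 0, 0, 1]]]}}

```text
time: 9.18
position: [0.4231, -0.1436, 0.1165]
tcp_rot: [[0.052, 0.999, 0.001], [0.999, -0.052, -0.0], [-0.0, 0.001, -1.0]]
ft_force: [-2.9, 2.0, 7.7]
gripper_width: 0.0155
grasp_force: 30.0
```

Call:
{"fn": "drive_tool", "kwargs": {"deltas": [[[0, 0, 0, 0, 1], [0, 0, 0, 0, 1], [0, 0, 0, 0, 1]]]}}

```text
time: 9.43
position: [0.4231, -0.1437, 0.1165]
tcp_rot: [[0.052, 0.999, 0.001], [0.999, -0.052, -0.0], [-0.0, 0.001, -1.0]]
ft_force: [-2.3, 1.0, 7.5]
gripper_width: 0.0161
grasp_force: 30.0
```

Call:
{"fn": "drive_tool", "kwargs": {"deltas": [[[0, 0, -10, 0, 1], [0, 0, -25, 0, 1], [0, 0, -25, 0, 1], [0, 0, 0, 0, 1]]]}}

```text
time: 9.77
position: [0.4241, -0.1441, 0.1802]
tcp_rot: [[0.052, 0.999, 0.006], [0.999, -0.052, -0.003], [-0.002, 0.006, -1.0]]
ft_force: [0.3, -0.2, -1.2]
gripper_width: 0.0156
grasp_force: 30.0
```

```bash
python3 -c "
from h import *
plan([(455,145,97,8),(455,145,39,8)],1,25)"
```

```text
now [ 424.1 -144.1  102.2] -3.0 w 0.015601135818749489 t 9.77
leg (455, 145, 97, 8)
[[[24, 1, 0, -1, 1], [24, 2, 0, -1, 1], [24, 2, 1, -1, 1], [24, 3, 0, -1, 1], [24, 3, 1, -1, 1]]]
[[[24, 3, 0, -1, 1], [24, 4, 1, -1, 1], [24, 4, 0, -1, 1], [24, 5, 1, -1, 1], [24, 5, 0, -1, 1]]]
[[[24, 6, 1, 0, 1], [23, 5, 0, -1, 1]]]
leg (455, 145, 39, 8)
[[[0, 0, 19, 0, 1], [0, 0, 20, 0, 1], [0, 0, 19, 0, 1]]]
```

Call:
{"fn": "drive_tool", "kwargs": {"deltas": [[[24, 1, 0, -1, 1], [24, 2, 0, -1, 1], [24, 2, 1, -1, 1], [24, 3, 0, -1, 1], [24, 3, 1, -1, 1]]]}}

```text
time: 10.18
position: [0.4357, -0.0226, 0.1737]
tcp_rot: [[-0.036, 0.999, 0.0], [0.999, 0.036, -0.0], [-0.0, 0.0, -1.0]]
ft_force: [0.4, -0.4, -2.5]
gripper_width: 0.0157
grasp_force: 30.0
```

Call:
{"fn": "drive_tool", "kwargs": {"deltas": [[[24, 3, 0, -1, 1], [24, 4, 1, -1, 1], [24, 4, 0, -1, 1], [24, 5, 1, -1, 1], [24, 5, 0, -1, 1]]]}}

```text
time: 10.6
position: [0.4481, 0.0987, 0.1715]
tcp_rot: [[-0.123, 0.992, -0.0], [0.992, 0.123, -0.0], [-0.0, -0.0, -1.0]]
ft_force: [0.1, -0.1, -2.0]
gripper_width: 0.0157
grasp_force: 30.0
```

Call:
{"fn": "drive_tool", "kwargs": {"deltas": [[[24, 6, 1, 0, 1], [23, 5, 0, -1, 1], [0, 0, 0, 0, 1], [0, 0, 0, 0, 1], [0, 0, 0, 0, 1]]]}}

```text
time: 11.02
position: [0.4533, 0.1451, 0.1704]
tcp_rot: [[-0.139, 0.99, -0.001], [0.99, 0.139, -0.0], [-0.0, -0.001, -1.0]]
ft_force: [0.0, -0.6, -2.7]
gripper_width: 0.0161
grasp_force: 30.0
```

Call:
{"fn": "drive_tool", "kwargs": {"deltas": [[[0, 0, 0, 0, 1], [0, 0, 0, 0, 1]]]}}

```text
time: 11.18
position: [0.4535, 0.1448, 0.1707]
tcp_rot: [[-0.138, 0.99, 0.0], [0.99, 0.138, -0.0], [-0.0, 0.0, -1.0]]
ft_force: [0.7, 0.5, -1.6]
gripper_width: 0.0159
grasp_force: 30.0
```

```bash
python3 -c "
from h import *
plan([(455,145,45,8)],1,25)
d=snap('wrist');import pickle;pickle.dump(d,open('w5.pkl','wb'));cv2.imwrite('pics/w5.png',d['pixels'])"
```

```text
now [453.5 144.8  92.7] 8.0 w 0.01594627576260321 t 11.18
leg (455, 145, 45, 8)
[[[0, 1, 24, 0, 1], [0, 0, 24, 0, 1]]]
```

View pics/w5.png

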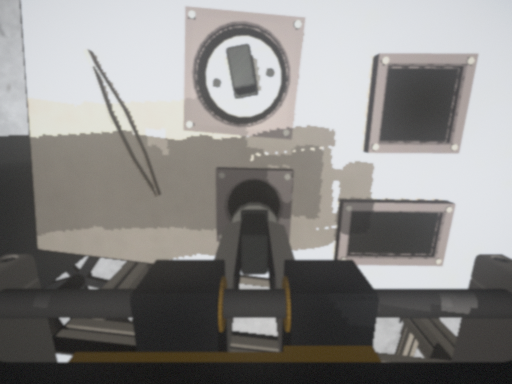

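All four nests are visible. Their top corners are: small round (217,169), (293,169); square (378,55), (476,55), (461,152); oblong (341,202), (453,203), (447,265).

```bash
python3 -c "
from h import *
import pickle
d=pickle.load(open('w5.pkl','rb'));r=lambda u,v:ray(d,u,v,.012)
for n,c in dict(sr=((217,169),(293,169)),sq=((378,55),(476,55),(461,152)),ob=((341,202),(453,203),(447,265)),Lr=((187,8),(304,17),(292,138))).items():
    q=[r(*p)[:2] for p in c];e=q[1]-q[0];print(n,[x.tolist() for x in q],np.hypot(*e).round(1),np.degrees(np.arctan2(e[1],e[0])).round(1), (q[0]+q[-1])/2)
    if n=='sr': m=(q[0]+q[1])/2;print(m+35*np.array([e[1],-e[0]])/np.hypot(*e))
g=cv2.cvtColor(d['pixels'],cv2.COLOR_BGR2GRAY)
for n,(u,v) in dict(sq=(420,105),ob=(395,232)).items():
    L=cv2.connectedComponents((g<75).astype(np.uint8))[1];vv,uu=np.nonzero(L==L[v,u]);A=np.array([r(a,b)[:2] for a,b in zip(uu,vv)],np.float32);print(n,len(A),cv2.minAreaRect(A))
"
```

```text
sr [[416.8, 176.4], [484.1, 185.9]] 68.0 8.0 [450.45 181.15]
[455.34206573 146.49357646]
sq [[535.7, 286.7], [614.1, 297.8], [627.9, 221.3]] 79.2 8.1 [581.8 254. ]
ob [[533.4, 161.8], [636.2, 175.3], [651.0, 113.2]] 103.7 7.5 [592.2 137.5]
Lr [[380.6, 298.3], [471.6, 304.9], [478.5, 212.5]] 91.2 4.1 [429.55 255.4 ]
sq 3329 ((581.1769409179688, 254.58291625976562), (49.83714294433594, 54.723426818847656), 6.626018047332764)
ob 3021 ((587.3873291015625, 138.24620056152344), (79.70567321777344, 41.176734924316406), 6.5234270095825195)
```

Call:
{"fn": "drive_tool", "kwargs": {"deltas": [[[1, 1, 20, 0, 1], [0, 0, 18, 0, 1], [0, 0, 6, 0, 1], [0, 0, 3, 0, 1], [0, 0, 0, 0, 1]]]}}

```text
time: 11.65
position: [0.4544, 0.1464, 0.1236]
tcp_rot: [[-0.139, 0.99, -0.001], [0.99, 0.139, -0.0], [-0.0, -0.001, -1.0]]
ft_force: [0.4, -0.0, -1.5]
gripper_width: 0.0159
grasp_force: 30.0
```

Call:
{"fn": "drive_tool", "kwargs": {"deltas": [[[0, 0, 0, 0, 1], [0, 0, 0, 0, 0.3], [0, 0, 0, 0, 0.3], [0, 0, 0, 0, 0.3], [0, 0, 0, 0, 0.3]]]}}

```text
time: 12.07
position: [0.4545, 0.1467, 0.1241]
tcp_rot: [[-0.14, 0.99, 0.001], [0.99, 0.14, 0.0], [0.0, 0.001, -1.0]]
ft_force: [0.0, -0.2, 0.1]
gripper_width: 0.0327
grasp_force: 0.0
```

Call:
{"fn": "drive_tool", "kwargs": {"deltas": [[[0, 0, -20, 0, 0.3], [0, 0, -30, 0, 0.3], [0, 0, -30, 0, 0.3], [0, 0, 0, 0, 0.3], [0, 0, 0, 0, 0.3]]]}}

```text
time: 12.48
position: [0.4548, 0.1468, 0.205]
tcp_rot: [[-0.14, 0.99, 0.003], [0.99, 0.14, 0.001], [0.0, 0.003, -1.0]]
ft_force: [-0.2, 0.6, -1.1]
gripper_width: 0.0329
grasp_force: 0.0
```

```bash
python3 -c "
from h import *
d=snap('wrist');bars(d,(.455,.145),.032)
plan([(393,-268,125,-12)],.3)"
```

```text
bar 560 [456.3 149.4  59.3] [456.3 147.9] [16.  25.9] 8.0
foot+ 2450 [454.9 148.5  23.8] [455.1 145. ] [63.6 63. ] 53.2
now [454.3 146.6 125.7] 8.0 w 0.033061861783076386 t 12.53
leg (393, -268, 125, -12)
[[[-29, -8, 0, 1, 0.3], [-29, -8, 0, 1, 0.3], [-29, -8, 0, 2, 0.3], [-29, -6, 0, 1, 0.3], [-29, -6, 0, 2, 0.3]]]
[[[-30, -5, 0, 1, 0.3], [-30, -4, 0, 2, 0.3], [-30, -3, 0, 1, 0.3], [-30, -3, 0, 2, 0.3], [-30, -2, 0, 1, 0.3]]]
[[[-30, -1, 0, 2, 0.3], [-30, -1, 0, 1, 0.3], [-29, 0, 0, 2, 0.3], [-30, 1, 1, 1, 0.3]]]
```

The small round die is seated, with its bar top at 59.3 mm and about 2 mm off centre. Next is the square die.

Call:
{"fn": "drive_tool", "kwargs": {"deltas": [[[-29, -8, 0, 1, 0.3], [-29, -8, 0, 1, 0.3], [-29, -8, 0, 2, 0.3], [-29, -6, 0, 1, 0.3], [-29, -6, 0, 2, 0.3]]]}}

```text
time: 12.95
position: [0.4319, -0.0025, 0.2024]
tcp_rot: [[-0.017, 1.0, -0.002], [1.0, 0.017, 0.0], [0.0, -0.002, -1.0]]
ft_force: [0.4, -0.6, -0.1]
gripper_width: 0.0327
grasp_force: 0.0
```

Call:
{"fn": "drive_tool", "kwargs": {"deltas": [[[-30, -5, 0, 1, 0.3], [-30, -4, 0, 2, 0.3], [-30, -3, 0, 1, 0.3], [-30, -3, 0, 2, 0.3], [-30, -2, 0, 1, 0.3]]]}}

```text
time: 13.37
position: [0.4103, -0.152, 0.2025]
tcp_rot: [[0.106, 0.994, -0.002], [0.994, -0.106, 0.001], [0.001, -0.002, -1.0]]
ft_force: [0.3, -0.5, 0.6]
gripper_width: 0.033
grasp_force: 0.0
```

Call:
{"fn": "drive_tool", "kwargs": {"deltas": [[[-30, -1, 0, 2, 0.3], [-30, -1, 0, 1, 0.3], [-29, 0, 0, 2, 0.3], [-30, 1, 1, 1, 0.3], [0, 0, 0, 0, 0.3]]]}}

```text
time: 13.78
position: [0.3915, -0.2717, 0.2012]
tcp_rot: [[0.212, 0.977, -0.002], [0.977, -0.212, 0.001], [0.0, -0.002, -1.0]]
ft_force: [-0.7, 0.2, 0.2]
gripper_width: 0.0328
grasp_force: 0.0
```

Call:
{"fn": "drive_tool", "kwargs": {"deltas": [[[0, 0, 0, 0, 0.3], [0, 0, 0, 0, 0.3], [0, 0, 0, 0, 0.3], [0, 0, 0, 0, 0.3]]]}}

```text
time: 14.12
position: [0.3928, -0.2675, 0.2024]
tcp_rot: [[0.206, 0.979, -0.0], [0.979, -0.206, 0.0], [0.0, -0.0, -1.0]]
ft_force: [0.0, 0.5, 0.2]
gripper_width: 0.0328
grasp_force: 0.0
```

```bash
python3 -c "
from h import *
d=snap('wrist');bars(d,(.393,-.268))
plan([],.3)"
```

```text
bar 502 [ 394.1 -266.3   53.7] [ 394.  -267.9] [26.8 15.3] 77.8
foot+ 1933 [ 394.6 -264.1   23.1] [ 394.  -267.9] [46.4 45.3] 77.2
now [ 392.8 -267.6  124.6] -11.9 w 0.032916541528983434 t 14.17
```

Aligned. I'll shift 1 mm along tool y, descend 87 mm and grip.

Call:
{"fn": "drive_tool", "kwargs": {"deltas": [[[0, 1, 25, 0, 0.3], [0, 0, 25, 0, 0.3], [0, 0, 25, 0, 0.3], [0, 0, 12, 0, 0.3], [0, 0, 0, 0, 0.3]]]}}

```text
time: 14.58
position: [0.3929, -0.2674, 0.1134]
tcp_rot: [[0.207, 0.978, -0.003], [0.978, -0.207, 0.003], [0.002, -0.004, -1.0]]
ft_force: [-0.5, 0.1, 0.5]
gripper_width: 0.0329
grasp_force: 0.0
```

Call:
{"fn": "drive_tool", "kwargs": {"deltas": [[[0, 0, 0, 0, 0.3], [0, 0, 0, 0, 0.3], [0, 0, 0, 0, 1], [0, 0, 0, 0, 1], [0, 0, 0, 0, 1]]]}}

```text
time: 15.0
position: [0.3937, -0.2686, 0.1163]
tcp_rot: [[0.207, 0.978, 0.001], [0.978, -0.207, -0.001], [-0.001, 0.001, -1.0]]
ft_force: [-1.5, 0.6, 1.3]
gripper_width: 0.0164
grasp_force: 1.0
```

Call:
{"fn": "drive_tool", "kwargs": {"deltas": [[[0, 0, 0, 0, 1], [0, 0, 0, 0, 1], [0, 0, 0, 0, 1]]]}}

```text
time: 15.25
position: [0.3937, -0.2687, 0.1163]
tcp_rot: [[0.208, 0.978, 0.001], [0.978, -0.208, -0.0], [-0.0, 0.001, -1.0]]
ft_force: [-2.1, 0.8, 7.1]
gripper_width: 0.0161
grasp_force: 30.0
```

Call:
{"fn": "drive_tool", "kwargs": {"deltas": [[[0, 0, -10, 0, 1], [0, 0, -30, 0, 1], [0, 0, -30, 0, 1], [0, 0, -25, 0, 1], [0, 0, 0, 0, 1]]]}}

```text
time: 15.67
position: [0.3946, -0.2693, 0.2158]
tcp_rot: [[0.208, 0.978, 0.006], [0.978, -0.207, -0.005], [-0.003, 0.007, -1.0]]
ft_force: [-0.5, -0.3, -1.4]
gripper_width: 0.0156
grasp_force: 30.0
```

```bash
python3 -c "
from h import *
plan([(581,254,130,8)],1,25)"
```

```text
now [ 394.6 -269.3  137.8] -12.0 w 0.015573360250466638 t 15.67
leg (581, 254, 130, 8)
[[[24, 3, 0, -1, 1], [24, 4, 0, -1, 1], [24, 4, 0, -1, 1], [24, 4, 0, -1, 1], [24, 5, 0, -1, 1]]]
[[[24, 5, 0, -1, 1], [23, 6, 0, -1, 1], [23, 6, 0, -1, 1], [23, 7, 1, -1, 1], [23, 7, 0, -1, 1]]]
[[[23, 7, 1, -1, 1], [23, 8, 0, -1, 1], [23, 8, 1, -1, 1], [23, 8, 0, -1, 1], [22, 9, 1, -1, 1]]]
[[[22, 9, 0, -1, 1], [22, 10, 1, -1, 1], [22, 10, 0, 0, 1], [22, 10, 1, -1, 1], [22, 10, 0, 0, 1]]]
[[[22, 11, 1, -1, 1], [21, 11, 0, 0, 1], [22, 11, 1, -1, 1]]]
```

Call:
{"fn": "drive_tool", "kwargs": {"deltas": [[[24, 3, 0, -1, 1], [24, 4, 0, -1, 1], [24, 4, 0, -1, 1], [24, 4, 0, -1, 1], [24, 5, 0, -1, 1]]]}}

```text
time: 16.08
position: [0.434, -0.1526, 0.2102]
tcp_rot: [[0.121, 0.993, -0.001], [0.993, -0.121, 0.0], [0.0, -0.001, -1.0]]
ft_force: [-0.0, 0.6, -2.5]
gripper_width: 0.0157
grasp_force: 30.0
```

Call:
{"fn": "drive_tool", "kwargs": {"deltas": [[[24, 5, 0, -1, 1], [23, 6, 0, -1, 1], [23, 6, 0, -1, 1], [23, 7, 1, -1, 1], [23, 7, 0, -1, 1]]]}}

```text
time: 16.5
position: [0.475, -0.0397, 0.2091]
tcp_rot: [[0.034, 0.999, -0.001], [0.999, -0.034, 0.0], [0.0, -0.001, -1.0]]
ft_force: [0.6, -0.7, -1.8]
gripper_width: 0.0159
grasp_force: 30.0
```

Call:
{"fn": "drive_tool", "kwargs": {"deltas": [[[23, 7, 1, -1, 1], [23, 8, 0, -1, 1], [23, 8, 1, -1, 1], [23, 8, 0, -1, 1], [22, 9, 1, -1, 1]]]}}

```text
time: 16.92
position: [0.515, 0.0745, 0.2062]
tcp_rot: [[-0.054, 0.999, -0.001], [0.999, 0.054, -0.0], [0.0, -0.001, -1.0]]
ft_force: [0.9, -0.1, -2.7]
gripper_width: 0.0156
grasp_force: 30.0
```

Call:
{"fn": "drive_tool", "kwargs": {"deltas": [[[22, 9, 0, -1, 1], [22, 10, 1, -1, 1], [22, 10, 0, 0, 1], [22, 10, 1, -1, 1], [22, 10, 0, 0, 1]]]}}

```text
time: 17.33
position: [0.555, 0.1879, 0.2038]
tcp_rot: [[-0.106, 0.994, -0.001], [0.994, 0.106, -0.0], [-0.0, -0.001, -1.0]]
ft_force: [-0.3, -0.1, -2.1]
gripper_width: 0.0161
grasp_force: 30.0
```

Call:
{"fn": "drive_tool", "kwargs": {"deltas": [[[22, 11, 1, -1, 1], [21, 11, 0, 0, 1], [22, 11, 1, -1, 1], [0, 0, 0, 0, 1], [0, 0, 0, 0, 1]]]}}

```text
time: 17.75
position: [0.5798, 0.2559, 0.2015]
tcp_rot: [[-0.141, 0.99, -0.002], [0.99, 0.141, -0.001], [-0.0, -0.002, -1.0]]
ft_force: [-0.8, 0.0, -1.7]
gripper_width: 0.016
grasp_force: 30.0
```

Call:
{"fn": "drive_tool", "kwargs": {"deltas": [[[0, 0, 0, 0, 1], [0, 0, 0, 0, 1], [0, 0, 0, 0, 1], [0, 0, 0, 0, 1]]]}}

```text
time: 18.08
position: [0.5802, 0.2546, 0.2028]
tcp_rot: [[-0.139, 0.99, 0.0], [0.99, 0.139, 0.0], [0.0, 0.0, -1.0]]
ft_force: [-0.5, -0.5, -1.2]
gripper_width: 0.0159
grasp_force: 30.0
```

```bash
python3 -c "
from h import *
plan([(581,254,45,8)],1,25)"
```

```text
now [580.2 254.6 124.8] 8.0 w 0.01587195847092793 t 18.08
leg (581, 254, 45, 8)
[[[0, 0, 20, 0, 1], [0, 0, 20, 0, 1], [0, 0, 20, 0, 1], [-1, 1, 20, 0, 1]]]
```

Call:
{"fn": "drive_tool", "kwargs": {"deltas": [[[0, 1, 22, 0, 1], [0, 0, 22, 0, 1], [0, 0, 22, 0, 1], [0, 0, 10, 0, 1], [0, 0, 3, 0, 1]]]}}

```text
time: 18.5
position: [0.5807, 0.2549, 0.1224]
tcp_rot: [[-0.139, 0.99, -0.003], [0.99, 0.139, -0.001], [-0.001, -0.003, -1.0]]
ft_force: [0.2, -1.0, -2.6]
gripper_width: 0.0154
grasp_force: 30.0
```

Call:
{"fn": "drive_tool", "kwargs": {"deltas": [[[0, 0, 0, 0, 1], [0, 0, 0, 0, 1], [0, 0, 1, 0, 1], [0, 0, 0, 0, 0.3], [0, 0, 0, 0, 0.3]]]}}

```text
time: 18.92
position: [0.5815, 0.2554, 0.1234]
tcp_rot: [[-0.14, 0.99, 0.001], [0.99, 0.14, 0.0], [0.0, 0.001, -1.0]]
ft_force: [-0.3, -0.2, 0.2]
gripper_width: 0.0262
grasp_force: 0.0
```

Call:
{"fn": "drive_tool", "kwargs": {"deltas": [[[0, 0, 0, 0, 0.3], [0, 0, 0, 0, 0.3], [0, 0, -20, 0, 0.3], [0, 0, -30, 0, 0.3], [0, 0, -30, 0, 0.3]]]}}

```text
time: 19.33
position: [0.5809, 0.2552, 0.2032]
tcp_rot: [[-0.14, 0.99, -0.001], [0.99, 0.14, -0.001], [-0.0, -0.002, -1.0]]
ft_force: [0.2, 0.4, 1.1]
gripper_width: 0.0328
grasp_force: 0.0
```

Call:
{"fn": "drive_tool", "kwargs": {"deltas": [[[0, 0, 0, 0, 0.3], [0, 0, 0, 0, 0.3]]]}}

```text
time: 19.5
position: [0.5816, 0.2555, 0.2044]
tcp_rot: [[-0.14, 0.99, 0.003], [0.99, 0.14, 0.001], [0.001, 0.003, -1.0]]
ft_force: [0.3, -0.3, -0.4]
gripper_width: 0.0329
grasp_force: 0.0
```

```bash
python3 -c "
from h import *
d=snap('wrist');bars(d,(.581,.254),.032);cv2.imwrite('pics/w6.png',d['pixels'])
plan([(534,-261,125,-1)],.3)"
```

```text
bar 557 [583.1 258.2  59.4] [583.1 256.8] [16.  25.7] 8.1
foot+ 2421 [581.2 259.2  25.6] [581.2 254.2] [63.3 63.2] 50.8
now [581.1 255.3 124.7] 8.0 w 0.03267139339573752 t 19.55
leg (534, -261, 125, -1)
[[[-28, -7, 0, 1, 0.3], [-28, -6, 0, 0, 0.3], [-28, -6, 0, 1, 0.3], [-28, -6, 0, 0, 0.3], [-28, -6, 0, 1, 0.3]]]
[[[-28, -5, 0, 0, 0.3], [-28, -5, 0, 1, 0.3], [-29, -5, 0, 0, 0.3], [-29, -5, 0, 1, 0.3], [-29, -4, 0, 0, 0.3]]]
[[[-28, -4, 0, 1, 0.3], [-29, -3, 0, 0, 0.3], [-29, -4, 0, 1, 0.3], [-29, -3, 0, 0, 0.3], [-28, -3, 0, 1, 0.3]]]
[[[-29, -2, 0, 0, 0.3], [-28, -3, 0, 1, 0.3], [-29, -2, 0, 0, 0.3]]]
```

View pics/w6.png

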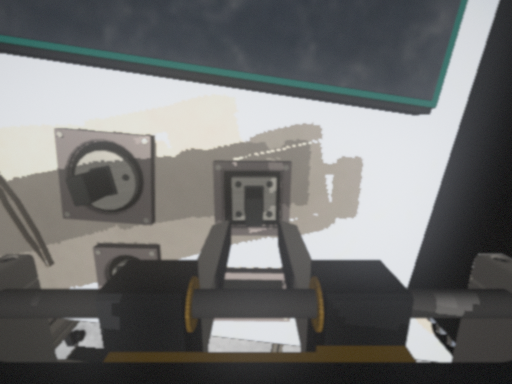

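The square die sits centred in its recess at (254,199). Last is the oblong die.

Call:
{"fn": "drive_tool", "kwargs": {"deltas": [[[-28, -7, 0, 1, 0.3], [-28, -6, 0, 0, 0.3], [-28, -6, 0, 1, 0.3], [-28, -6, 0, 0, 0.3], [-28, -6, 0, 1, 0.3]]]}}

```text
time: 19.97
position: [0.5663, 0.1113, 0.201]
tcp_rot: [[-0.088, 0.996, -0.002], [0.996, 0.088, -0.0], [-0.0, -0.002, -1.0]]
ft_force: [0.7, -0.2, 0.4]
gripper_width: 0.0331
grasp_force: 0.0
```

Call:
{"fn": "drive_tool", "kwargs": {"deltas": [[[-28, -5, 0, 0, 0.3], [-28, -5, 0, 1, 0.3], [-29, -5, 0, 0, 0.3], [-29, -5, 0, 1, 0.3], [-29, -4, 0, 0, 0.3]]]}}

```text
time: 20.38
position: [0.5528, -0.0331, 0.2012]
tcp_rot: [[-0.052, 0.999, -0.002], [0.999, 0.052, 0.0], [0.0, -0.002, -1.0]]
ft_force: [0.6, 0.3, -0.7]
gripper_width: 0.0329
grasp_force: 0.0
```

Call:
{"fn": "drive_tool", "kwargs": {"deltas": [[[-28, -4, 0, 1, 0.3], [-29, -3, 0, 0, 0.3], [-29, -4, 0, 1, 0.3], [-29, -3, 0, 0, 0.3], [-28, -3, 0, 1, 0.3]]]}}

```text
time: 20.8
position: [0.5404, -0.1766, 0.2012]
tcp_rot: [[-0.0, 1.0, -0.002], [1.0, 0.0, 0.001], [0.001, -0.002, -1.0]]
ft_force: [0.3, 0.6, 0.2]
gripper_width: 0.033
grasp_force: 0.0
```

Call:
{"fn": "drive_tool", "kwargs": {"deltas": [[[-29, -2, 0, 0, 0.3], [-28, -3, 0, 1, 0.3], [-29, -2, 0, 0, 0.3], [0, 0, 0, 0, 0.3], [0, 0, 0, 0, 0.3]]]}}

```text
time: 21.22
position: [0.533, -0.262, 0.201]
tcp_rot: [[0.019, 1.0, -0.002], [1.0, -0.019, 0.001], [0.001, -0.002, -1.0]]
ft_force: [-0.2, 0.6, -0.9]
gripper_width: 0.033
grasp_force: 0.0
```

Call:
{"fn": "drive_tool", "kwargs": {"deltas": [[[0, 0, 0, 0, 0.3], [0, 0, 0, 0, 0.3], [0, 0, 0, 0, 0.3], [0, 0, 0, 0, 0.3]]]}}

```text
time: 21.55
position: [0.5339, -0.2604, 0.2026]
tcp_rot: [[0.016, 1.0, -0.0], [1.0, -0.016, 0.0], [0.0, -0.0, -1.0]]
ft_force: [0.4, -0.6, 0.4]
gripper_width: 0.0326
grasp_force: 0.0
```

```bash
python3 -c "
from h import *
d=snap('wrist');bars(d,(.534,-.262));cv2.imwrite('pics/w7.png',d['pixels'])
plan([],.3)"
```

```text
bar 508 [ 535.6 -260.1   53.8] [ 535.6 -260.9] [25.9 15.9] 87.0
foot+ 1825 [ 535.9 -255.1   24.1] [ 535.7 -261.3] [70.4 30. ] 87.3
now [ 533.9 -260.6  124.7] -0.9 w 0.03264545949148928 t 21.6
```

View pics/w7.png

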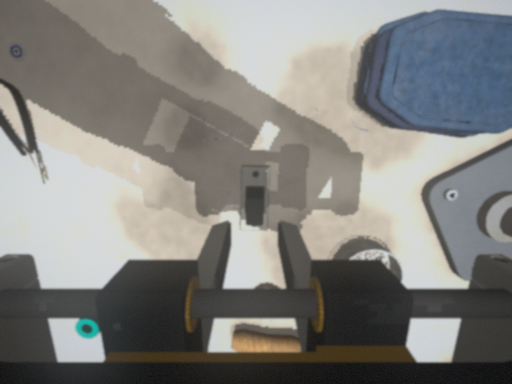

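The oblong die is at (255,195), between the fingers. The tin at (370,255) is low and clear. I'll turn 2°, shift 2 mm, descend and grip.

Call:
{"fn": "drive_tool", "kwargs": {"deltas": [[[0, 2, 25, 2, 0.3], [0, 0, 25, 0, 0.3], [0, 0, 25, 0, 0.3], [0, 0, 12, 0, 0.3], [0, 0, 0, 0, 0.3]]]}}

```text
time: 22.02
position: [0.5349, -0.2605, 0.1131]
tcp_rot: [[0.052, 0.999, -0.004], [0.999, -0.052, 0.002], [0.002, -0.004, -1.0]]
ft_force: [0.4, 0.2, 0.1]
gripper_width: 0.0329
grasp_force: 0.0
```

Call:
{"fn": "drive_tool", "kwargs": {"deltas": [[[0, 0, 0, 0, 0.3], [0, 0, 0, 0, 0.3], [0, 0, 0, 0, 1], [0, 0, 0, 0, 1], [0, 0, 0, 0, 1]]]}}

```text
time: 22.43
position: [0.5358, -0.2614, 0.1165]
tcp_rot: [[0.052, 0.999, 0.001], [0.999, -0.052, -0.001], [-0.0, 0.001, -1.0]]
ft_force: [-4.5, -0.4, 3.9]
gripper_width: 0.0165
grasp_force: 2.3
```

Call:
{"fn": "drive_tool", "kwargs": {"deltas": [[[0, 0, 0, 0, 1], [0, 0, 0, 0, 1], [0, 0, 0, 0, 1]]]}}

```text
time: 22.68
position: [0.5358, -0.2614, 0.1164]
tcp_rot: [[0.052, 0.999, 0.0], [0.999, -0.052, -0.0], [-0.0, 0.0, -1.0]]
ft_force: [-2.8, 0.8, 7.1]
gripper_width: 0.0161
grasp_force: 30.0
```

Call:
{"fn": "drive_tool", "kwargs": {"deltas": [[[0, 0, -10, 0, 1], [0, 0, -30, 0, 1], [0, 0, -30, 0, 1], [0, 0, -25, 0, 1], [0, 0, 0, 0, 1]]]}}

```text
time: 23.1
position: [0.5369, -0.2619, 0.2165]
tcp_rot: [[0.052, 0.999, 0.007], [0.999, -0.052, -0.004], [-0.003, 0.007, -1.0]]
ft_force: [0.4, -0.8, -2.6]
gripper_width: 0.016
grasp_force: 30.0
```

```bash
python3 -c "
from h import *
plan([(591,137,130,-82.5)],1,25)"
```

```text
now [ 536.9 -261.9  138.5] -3.0 w 0.016030014155013626 t 23.1
leg (591, 137, 130, -82.5)
[[[24, 2, 0, 5, 1], [24, 0, 1, 5, 1], [24, -2, 0, 5, 1], [23, -4, 1, 5, 1], [23, -6, 0, 5, 1]]]
[[[22, -8, 1, 5, 1], [21, -10, 0, 5, 1], [20, -12, 1, 4, 1], [20, -13, 0, 5, 1], [18, -15, 1, 4, 1]]]
[[[17, -16, 0, 5, 1], [16, -18, 1, 4, 1], [14, -19, 0, 5, 1], [13, -20, 1, 4, 1], [11, -21, 0, 5, 1]]]
[[[10, -22, 1, 4, 1], [8, -22, 0, 5, 1]]]
```

Call:
{"fn": "drive_tool", "kwargs": {"deltas": [[[24, 2, 0, 5, 1], [24, 0, 1, 5, 1], [24, -2, 0, 5, 1], [23, -4, 1, 5, 1], [23, -6, 0, 5, 1]]]}}

```text
time: 23.52
position: [0.5521, -0.142, 0.2076]
tcp_rot: [[0.473, 0.881, -0.001], [0.881, -0.473, 0.001], [-0.0, -0.001, -1.0]]
ft_force: [0.9, 0.4, -3.9]
gripper_width: 0.016
grasp_force: 30.0
```

Call:
{"fn": "drive_tool", "kwargs": {"deltas": [[[22, -8, 1, 5, 1], [21, -10, 0, 5, 1], [20, -12, 1, 4, 1], [20, -13, 0, 5, 1], [18, -15, 1, 4, 1]]]}}

```text
time: 23.93
position: [0.568, -0.0257, 0.2049]
tcp_rot: [[0.78, 0.626, -0.001], [0.626, -0.78, 0.0], [-0.001, -0.001, -1.0]]
ft_force: [0.8, -0.2, -2.5]
gripper_width: 0.0156
grasp_force: 30.0
```

Call:
{"fn": "drive_tool", "kwargs": {"deltas": [[[17, -16, 0, 5, 1], [16, -18, 1, 4, 1], [14, -19, 0, 5, 1], [13, -20, 1, 4, 1], [11, -21, 0, 5, 1]]]}}

```text
time: 24.35
position: [0.5829, 0.0919, 0.2026]
tcp_rot: [[0.962, 0.273, -0.002], [0.273, -0.962, -0.0], [-0.002, -0.0, -1.0]]
ft_force: [-0.1, -0.6, -2.5]
gripper_width: 0.0154
grasp_force: 30.0
```

Call:
{"fn": "drive_tool", "kwargs": {"deltas": [[[10, -22, 1, 4, 1], [8, -22, 0, 5, 1], [0, 0, 0, 0, 1], [0, 0, 0, 0, 1], [0, 0, 0, 0, 1]]]}}

```text
time: 24.77
position: [0.5897, 0.1373, 0.2019]
tcp_rot: [[0.992, 0.124, -0.001], [0.124, -0.992, -0.0], [-0.001, 0.0, -1.0]]
ft_force: [0.1, 1.5, -3.5]
gripper_width: 0.0159
grasp_force: 30.0
```

Call:
{"fn": "drive_tool", "kwargs": {"deltas": [[[0, 0, 0, 0, 1], [0, 0, 0, 0, 1], [0, 0, 0, 0, 1]]]}}

```text
time: 25.02
position: [0.59, 0.137, 0.2026]
tcp_rot: [[0.993, 0.122, -0.0], [0.122, -0.993, -0.0], [-0.0, 0.0, -1.0]]
ft_force: [0.2, -0.3, -4.3]
gripper_width: 0.0159
grasp_force: 30.0
```

```bash
python3 -c "
from h import *
d=snap('wrist');cv2.imwrite('pics/w8.png',d['pixels']);import pickle;pickle.dump(d,open('w8.pkl','wb'))
plan([(591,137,45,-82.5)],1,25)"
```

```text
now [590.1 137.2 124.7] -83.0 w 0.016057302048772676 t 25.07
leg (591, 137, 45, -82.5)
[[[0, 0, 20, 0, 1], [0, 0, 20, 0, 1], [0, 0, 20, 0, 1], [1, 0, 20, -1, 1]]]
```

View pics/w8.png

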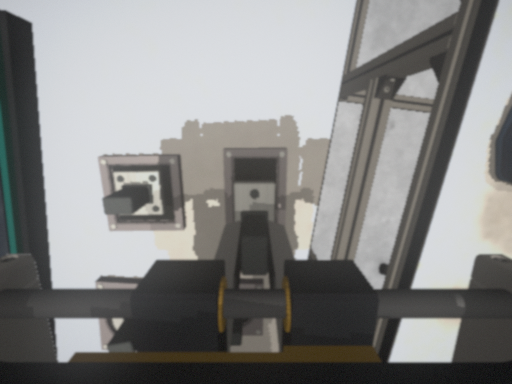

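```bash
python3 -c "
from h import *
import pickle
d=pickle.load(open('w8.pkl','rb'));a=ray(d,224,149,.012);b=ray(d,286,149,.012);e=(b-a)[:2];print(a,b,np.hypot(*e),(a+b)[:2]/2-52*np.array([-e[1],e[0]])/np.hypot(*e))"
```

```text
[637.7 173.6  12. ] [645.3 112.5  12. ] 61.57085349416555 [589.89766189 136.63137857]
```

The nest centre checks out at (590,137), so I lower and release.

Call:
{"fn": "drive_tool", "kwargs": {"deltas": [[[0, 0, 22, 0, 1], [0, 0, 22, 0, 1], [0, 0, 22, 0, 1], [0, 0, 10, 0, 1], [0, 0, 3, 0, 1]]]}}

```text
time: 25.48
position: [0.5895, 0.1375, 0.1225]
tcp_rot: [[0.993, 0.122, -0.003], [0.122, -0.993, -0.0], [-0.003, 0.0, -1.0]]
ft_force: [-0.1, 0.2, -2.6]
gripper_width: 0.0158
grasp_force: 30.0
```

Call:
{"fn": "drive_tool", "kwargs": {"deltas": [[[0, 0, 0, 0, 1], [0, 0, 0, 0, 1], [0, 0, 1, 0, 1], [0, 0, 0, 0, 0.3], [0, 0, 0, 0, 0.3]]]}}

```text
time: 25.9
position: [0.5904, 0.1378, 0.1235]
tcp_rot: [[0.992, 0.122, 0.002], [0.122, -0.992, 0.0], [0.002, -0.0, -1.0]]
ft_force: [-0.9, -0.1, -0.4]
gripper_width: 0.026
grasp_force: 0.0
```

Call:
{"fn": "drive_tool", "kwargs": {"deltas": [[[0, 0, 0, 0, 0.3], [0, 0, 0, 0, 0.3], [0, 0, -20, 0, 0.3], [0, 0, -30, 0, 0.3], [0, 0, -30, 0, 0.3]]]}}

```text
time: 26.32
position: [0.5897, 0.1377, 0.2032]
tcp_rot: [[0.992, 0.122, -0.002], [0.122, -0.992, -0.0], [-0.002, 0.0, -1.0]]
ft_force: [0.5, 0.4, 0.8]
gripper_width: 0.0332
grasp_force: 0.0
```

Call:
{"fn": "drive_tool", "kwargs": {"deltas": [[[-25, 0, -30, 0, 0.3], [-30, 0, -30, 0, 0.3], [-30, 0, -20, 0, 0.3], [0, 0, 0, 0, 0.3], [0, 0, 0, 0, 0.3]]]}}

```text
time: 26.73
position: [0.5059, 0.1275, 0.2839]
tcp_rot: [[0.992, 0.122, 0.003], [0.122, -0.992, 0.001], [0.003, -0.0, -1.0]]
ft_force: [-0.5, -0.3, -0.5]
gripper_width: 0.0328
grasp_force: 0.0
```

Call:
{"fn": "drive_tool", "kwargs": {"deltas": [[[0, 0, 0, 0, 0.3], [0, 0, 0, 0, 0.3], [0, 0, 0, 0, 0.3]]]}}

```text
time: 26.98
position: [0.5066, 0.1274, 0.2809]
tcp_rot: [[0.993, 0.122, -0.002], [0.122, -0.993, -0.0], [-0.002, 0.0, -1.0]]
ft_force: [-0.5, -0.2, 0.5]
gripper_width: 0.0329
grasp_force: 0.0
```

```bash
python3 -c "
from h import *
d=snap('wrist')
for n,c in dict(ob=(.59,.137),sq=(.581,.254),sr=(.455,.145)).items(): print(n);bars(d,c,.03)
cv2.imwrite('pics/w9.png',d['pixels'])
t=snap('side');cv2.imwrite('pics/side9.png',cv2.resize(t['pixels'][110:330,150:420],None,fx=2.9,fy=2.7))
plan([],.3)"
```

```text
ob
bar 370 [591.4 138.3  59.9] [591.1 138.5] [25.8 15.1] 7.4
foot+ 1660 [590.1 137.5  24.1] [589.9 137.2] [58.8 59.3] 49.0
sq
bar 432 [583.  253.7  59. ] [582.6 255.4] [16.1 26.5] 7.8
foot+ 1779 [582.3 250.5  27.1] [581.  251.1] [58.9 53.4] 8.0
sr
bar 210 [459.  141.7  57.9] [457.  143.2] [15.6 18.7] 8.6
foot+ 1040 [461.7 143.1  24.4] [457.  143.5] [59.4 54.8] 52.4
now [506.5 127.4 203.2] -83.0 w 0.03265788371077998 t 27.08
```

View pics/w9.png

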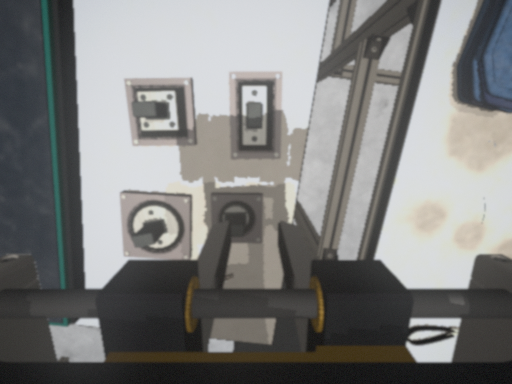

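View pics/side9.png

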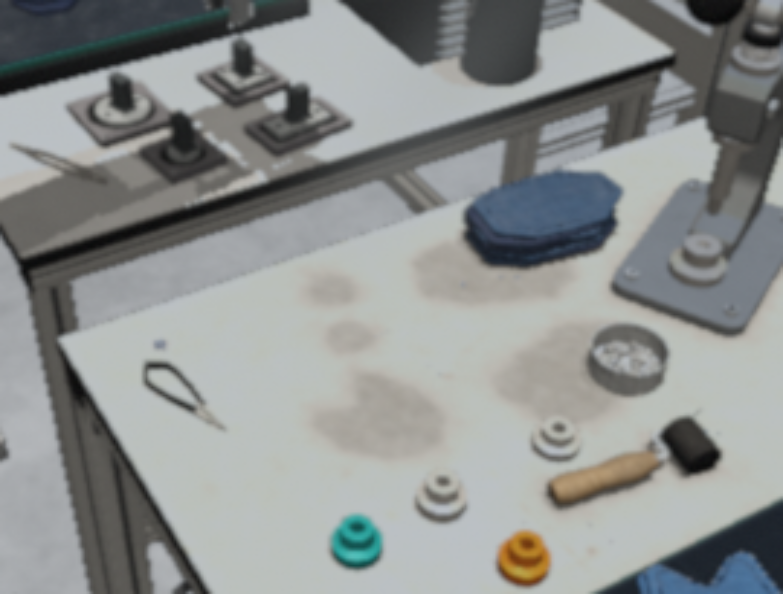

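All four dies stand centred and upright in their nests: wrist view (160,112), (255,115), (155,226), (236,216). Both pale inserts are untouched at crop (556,436) and (441,495), and the arm is clear.

```bash
python3 -c "
from station import job
print(job.job_done())"
```

```text
the job is handed in; nothing more can be done
None
```

I handed the job in at about 27 s. All four dies stand upright in their matching nests, about 3 mm or less off centre by the cameras, and both pale inserts were left untouched; no verdict came back on hand-in.

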